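Sweep the spacer blocks into the bench fence

ROBOT

A 6-joint arm with a two-finger parallel gripper is mounted at the origin on the work surface; the furniture and walls round the work are solid. World frame = base frame: x ahead of the robot, y to its left, z up, the work surface at z = 0. Lengths are in mm, angles in rad, forces in N, time in s.
With the tool pointing down it reaches from about 275 to 850 mm from the base axis. Payload 5.2 kg.
Tool frame: the origin (TCP) lies between the finger pads; the fingertips stand 17 mm ahead of it and the grasp point (between the pads) lies 2 mm behind it; z points along the fingers, y is the line along which they close (so a half turn about z gives the same grasp; the last joint's range is limited). The gripper opens to 85 mm and grips with 20 to 120 N. Pads are 22 mm wide; open, the fingers measure 114 mm over their backs; the gripper's body (76 mm by 85 mm) begins 54 mm behind the grasp point. The pads swing forward as they close: fully open they stand 13 mm farther back than shut.
Start: joints at [0.986, 0.259, 1.535, -0, 1.348, -0.203], TCP at [204.904, 510.411, 248.31] pointing down, gripper open.
Joint ranges: [-3.14, 3.14], [-0.91, 2.08], [0.19, 2.58], [-1.22, 4.36], [0.22, 2.71], [-3.12, 3.12]. Speed limits (rad/s): [2.57, 2.57, 3.14, 3.14, 3.14, 3.14].

INTERFACE

Orientations are given as a 3x3 rotation matrix whose columns are the frame's x, y, z axes.
In Python, from station import manip gives the robot as it stands. The module is installed in compiled form; this text tells all that it offers.
- The arm moves only by the tool carry_out, never from a script. Its argument "increments" is a list of rows, each an object of numbers: "ax", "ay", "az": the turn, a rotation vector about the tool's x, y, z in degrees; "tx", "ty", "tz": the shift along the tool's x, y, z in mm; "fingers": the gripper's target within -1 to 1 (shut at 1, half-way at 0, fully open at -1). In form: [{"ax": .., "ay": .., "az": .., "tx": .., "ty": .., "tz": .., "fingers": ..}, ...]. A call has 1 to 10 rows; each row shifts and turns the commanded pose from where the row before left it, along the tool's axes as they then stand; what a row does not reach is not made up. A row lasts 1/12 s, in which the tool goes at most 41.7 mm and 7.16 degrees, less where a joint would pass 70% of its speed; a pose out of reach is approached as far as the arm can. A call is refused whole if a number of a shift passes 41.7 or a number of a turn 7.16, either way. A call with a gripper value outside its range is refused whole. The fingers move at their own pace and stop on an object; "force" is the grip in N (left out, the last holds). Time passes only in rows, so rows that do not move let the fingers close. It gives the time, the measured TCP pose, the force, the opening and the grip force at its end, in the units of the state.
- manip.observe(): the state, without advancing time (a new reading comes with each control period).
- manip.capture(name): name is "side" or "top"; returns a dict with "image" (384x512x3 uint8, red, green, blue), "range_z" (384x512 float32, mm along the optical axis (not along the pixel's ray), 0 where there is no reading), "camera_matrix" (3x3 intrinsics, pixels), "R" (3x3) and "t" (3): a world point X has camera coordinates R X + t. Camera axes: x right, y down, z forward; pixel columns grow to the right and rows downward; lengths in mm; the calibration is good to about 2 mm. A picture is of the moment at which its call begins.
- manip.hand_in(): hands the job in; it is judged then, once.
The state is a dict: "t": time; "qpos": joint angles; "qvel": joint speeds; "joint_torque": joint torques, N m; "ee_pos": TCP position; "tool_rot": TCP orientation; "ft_force": force on the tool from outside, world axes, zero at the start; "wrist_torque": the same for the moment, N m; "gripper_width": finger opening in mm; "grasp_force": force on a finger pad.
Only numpy, scipy, OpenCV 4.12 (cv2) and the standard library are available. Lean on these libraries where they do the work, as an engineer would, in place of code of your own. Each camera call takes 0.05 s, during which the arm holds its last target. There are 200 camera calls.

TASK

Clear the bench: with the closed fingers, sweep the three loose aluminium spacer blocks lying in the middle of the bench along the bench top into the blue U-shaped fence, through its open front, so that all three lie flat, wholly inside it and well back from the open front. Push them only, do not pick any up, and leave the solder spool, the black tape and the carton that stand round them where they are.

Things in the scene. Friction and masses are not known exactly. Their poses are not given: they have to be found in the camera images.
- fence: Fixed blue U-shaped fence on the bench, 32 mm high, 6 mm walls, dark mat as floor (no step). Inside 210 mm wide, 110 mm deep. Origin: middle of the open front, at bench height; its -y axis runs inwards to the back wall, x along the open front. Wings flare 35 degrees outwards from the front ends of the side walls, to y = +25 mm. Place and yaw vary.
- fence_back (a point): Middle of the foot of the inner face of the fence's back wall, at bench height, 110 mm behind the open front (fence y = -110 mm). The side walls' inner faces are at fence x = -105 and +105 mm.
- spacer_a_mid (a point): One of three like plain aluminium spacer blocks, 50 x 30 x 30 mm, about 0.12 kg, loose on the bench: the point is its centre, 15 mm above its underside; x is its long axis (50 mm), z points up. Slides when pushed with a few newtons.
- spacer_b_mid (a point): One of three like plain aluminium spacer blocks, 50 x 30 x 30 mm, about 0.12 kg, loose on the bench: the point is its centre, 15 mm above its underside; x is its long axis (50 mm), z points up. Slides when pushed with a few newtons.
- spacer_c_mid (a point): One of three like plain aluminium spacer blocks, 50 x 30 x 30 mm, about 0.12 kg, loose on the bench: the point is its centre, 15 mm above its underside; x is its long axis (50 mm), z points up. Slides when pushed with a few newtons.
- spool: Spool of solder with green flanges, 62 mm across, 46 mm high, loose, standing on the bench beyond the blocks (left of them, seen from the robot). To be left alone. Origin: centre of its underside.
- black_tape: Roll of black tape lying flat, 58 mm across, 19 mm high, loose, left of the blocks seen from the robot, farther off than the spool. To be left alone. Origin: centre of its underside.
- carton: Small brown cardboard carton, 60 mm (its x) by 90 mm (its y), 42 mm high, loose, farther from the robot than the blocks. To be left alone. Origin: centre of its underside.

How it is judged:
By the outcome, as a careful person would: the job done as asked, in the order asked, and still so for the second after the job is handed in, with the robot touching nothing.
It also fails if it takes over 72 s, if anything falls off the work surface, if the arm or the gripper's body presses on something with over 40 N, if the wrist force passes 120 N, or if a joint passes its speed limit or range.

## Working session

There is one attempt and no reset: what is moved stays moved. The work goes in short steps, Python scripts to look and compute and a tool call to move; the robot and the scene stay as the last step left them, time stands still between calls to the robot, and variables do not carry over. Pictures are saved under pics/ and viewed, at most 10 in all, crops included, and the job is handed in when it is done.

Besides the shell and the picture viewer there is one more tool, called after "Request:" by a JSON object that holds its "method" and its "body", one argument or row to a line. carry_out: Moves the arm, as the interface text tells. Its arguments: {"type":"object","properties":{"increments":{"type":"array"},"force":{"type":"number"}},"required":["increments"]}

```bash
mkdir -p pics
python3 - <<'E'
from station import manip
import cv2,numpy as np
for n in("top","side"):
    c=manip.capture(n); cv2.imwrite(f"pics/{n}0.png",c["image"][:,:,::-1]); np.savez(f"{n}0.npz",**c)
    print(n,c["camera_matrix"].round(1).tolist(),c["R"].round(3).tolist(),c["t"].round(1).tolist(), (-c["R"].T@c["t"]).round())
s=manip.observe();print(s["t"],s["ee_pos"],s["tool_rot"],s["ft_force"],s["gripper_width"])
E
```

```text
top [[407.7, 0.0, 256.6], [0.0, 407.7, 184.9], [0.0, 0.0, 1.0]] [[-0.029, -0.999, 0.024], [-0.987, 0.025, -0.158], [0.158, -0.028, -0.987]] [6.3, 563.3, 882.3] [417.  17. 960.]
side [[425.9, 0.0, 257.1], [0.0, 425.9, 199.7], [0.0, 0.0, 1.0]] [[0.946, -0.324, 0.002], [-0.184, -0.542, -0.82], [0.266, 0.775, -0.573]] [-548.4, 130.7, 1021.0] [ 271. -898.  693.]
0.1 [204.66451508 510.01794078 247.55462634] [[-9.28001205e-01  3.72576068e-01 -9.14945766e-04]
 [ 3.72577051e-01  9.28000191e-01 -1.40974249e-03]
 [ 3.23833531e-04 -1.64913052e-03 -9.99998588e-01]] [-0.14433491  0.81926953 -0.28210753] 85.371601446414
```

View pics/top0.png

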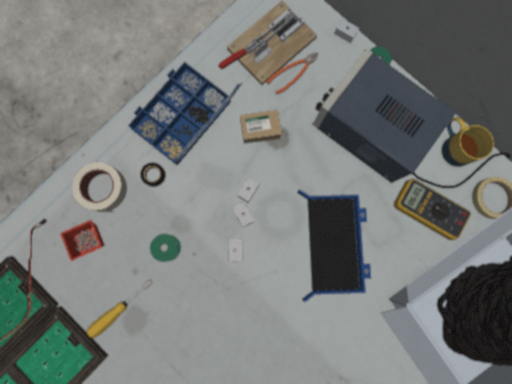

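View pics/side0.png

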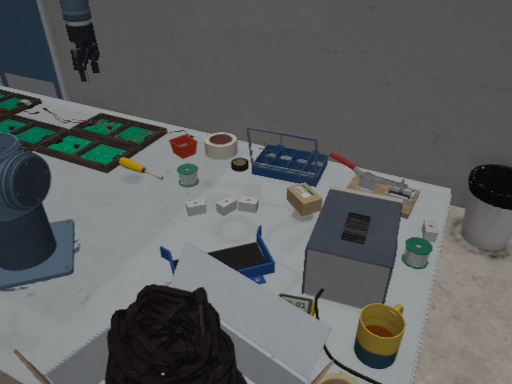

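The top view shows blocks near (248,190), (243,214) and (236,250). The fence mouth faces left at column ~308, the spool is at (165,248), the tape at (152,174) and the carton at (260,125). The side view shows the same three blocks at (196,207), (227,205) and (248,204).

```bash
cat > h.py <<'E'
import cv2,numpy as np
from station import manip
def world(c,z0=None,uv=None):
    "pixel -> world: on plane z0 or (z0 None) full range map"
    K,R,t=c["camera_matrix"],c["R"],c["t"]
    if uv is None:
        v,u=np.mgrid[:384,:512]; uv=np.stack([u,v],-1).reshape(-1,2); 
    d=np.c_[uv,np.ones(len(uv))]@np.linalg.inv(K).T
    if z0 is None: return ((d*c["range_z"].reshape(-1,1)-t)@R).reshape(384,512,3)
    o=-R.T@t; w=d@R
    return o+w*((z0-o[2])/w[:,2])[:,None]
def blobs(c,mask,z0,amin=60):
    out=[]
    for k in cv2.findContours(mask.astype(np.uint8),cv2.RETR_EXTERNAL,cv2.CHAIN_APPROX_NONE)[0]:
        if cv2.contourArea(k)<amin: continue
        p=world(c,z0,k[:,0,:].astype(float))[:,:2].astype(np.float32)
        r=cv2.minAreaRect(p); b=cv2.boxPoints(r)
        e=b[1]-b[0]; f=b[2]-b[1]; L=e if np.hypot(*e)>np.hypot(*f) else f
        out.append((np.round(r[0],1).tolist(),np.round(sorted(r[1]),1).tolist(),round(float(np.degrees(np.arctan2(L[1],L[0])))%180,1)))
    return out
def blocks(c,zlo=22,zhi=38,roi=None):
    W=world(c); x,y,z=W[...,0],W[...,1],W[...,2]
    s=c["image"].astype(int); sat=s.max(2)-s.min(2)
    m=(z>zlo)&(z<zhi)&(sat<30)&(s.min(2)>120)&(x>200)&(x<750)&(y>-260)&(y<260)
    return m,W
E
python3 - <<'E'
from h import *
for n in("top","side"):
    c=dict(np.load(n+"0.npz")); m,W=blocks(c)
    print(n,"bench z",np.median(W[200:215,200:225,2]) if n=="top" else "")
    for b in blobs(c,m,30,30): print(" block",b)
    k=cv2.connectedComponents(m.astype(np.uint8))[1]
    for i in range(1,k.max()+1):
        if (k==i).sum()>30: print("  z med",np.median(W[k==i],0).round(1))
    h=cv2.cvtColor(c["image"],cv2.COLOR_RGB2HSV); 
    roi=(W[...,0]>150)&(W[...,0]<800)&(W[...,1]>-350)&(W[...,1]<300)
    bl=(h[...,0]>105)&(h[...,0]<125)&(h[...,1]>140)&roi&(W[...,2]<60)
    print(" fence",[b for b in blobs(c,bl,32,100)])
    for nm,mm in(("green",(h[...,0]>60)&(h[...,0]<95)&(h[...,1]>100)&(W[...,2]>20)&roi),("brown",(W[...,2]>36)&(W[...,2]<50)&roi),("black",(h[...,2]<70)&roi)):
        print(" ",nm,blobs(c,mm,{"green":46,"brown":42,"black":0}[nm],100))
E
```

```text
top bench z -0.27303008406693796
 block ([418.8, 43.3], [27.1, 48.9], 178.9)
 block ([499.9, 23.7], [29.8, 50.2], 26.6)
 block ([557.8, 10.8], [30.1, 50.3], 147.1)
  z med [557.2  10.8  29.7]
  z med [499.6  23.6  29.6]
  z med [419.6  43.5  29.6]
 fence [([426.6, -181.2], [148.6, 239.3], 0.0), ([686.8, 174.8], [56.9, 97.4], 139.6)]
  green [([429.7, 199.0], [52.3, 57.3], 88.3)]
  brown [([218.1, -313.9], [12.9, 140.9], 31.2), ([429.9, 201.0], [59.5, 61.4], 0.1), ([707.8, -22.2], [61.5, 89.7], 97.1)]
  black [([427.4, -188.5], [113.8, 214.5], 0.1), ([603.1, 236.5], [53.3, 54.8], 88.6), ([653.1, -274.3], [53.7, 252.2], 50.8), ([756.2, 128.8], [46.4, 64.6], 50.2), ([735.9, -368.5], [57.4, 113.6], 50.9)]
side bench z 
 block ([417.5, 39.9], [31.8, 50.1], 1.4)
 block ([557.3, 7.7], [30.9, 48.9], 147.2)
 block ([498.7, 21.1], [29.5, 49.9], 24.2)
  z med [498.8  20.3  30.1]
  z med [557.    7.5  30.3]
  z med [417.1  41.4  29.8]
 fence [([521.7, -210.2], [77.7, 185.2], 52.5), ([689.7, 91.3], [41.0, 203.1], 140.4), ([738.0, 195.8], [113.2, 157.3], 72.6)]
  green [([426.4, 195.5], [54.2, 55.3], 119.9)]
  brown [([705.9, -28.6], [64.4, 97.2], 97.5), ([430.3, 198.5], [59.9, 72.2], 93.5), ([701.0, 107.3], [40.9, 206.2], 144.2)]
  black [([482.8, -169.8], [95.1, 134.3], 9.6), ([795.7, -160.1], [63.0, 126.0], 50.8), ([754.4, 248.2], [47.6, 118.2], 49.8)]
```

Measurements:

| Item | Position (mm) | Notes |
|---|---|---|
| Block A | (418,42) | yaw 0° |
| Block B | (499,22) | yaw 26° |
| Block C | (557,9) | yaw 147° |
| Fence front | y ≈ -132 | yaw ≈ 0 |
| Fence inside | x 322..532 | back at about y = -243 |

The block tops measure 30 mm high in both views. I'll close the fingers and turn so that tool x = +y and tool y = +x.

Request:
{"method": "carry_out", "body": {
  "increments": [
    {"az":7,"fingers":1},
    {"az":7,"fingers":1},
    {"az":7,"fingers":1},
    {"az":7,"fingers":1},
    {"az":7,"fingers":1},
    {"az":7,"fingers":1},
    {"az":7,"fingers":1},
    {"az":7,"fingers":1},
    {"az":7,"fingers":1},
    {"az":5.1,"fingers":1}
  ],
  "force": 40
}}

```text
invalid input
```

Request:
{"method": "carry_out", "body": {
  "increments": [
    {"tx":-38,"ty":20,"fingers":1},
    {"tx":-38,"ty":22,"fingers":1},
    {"tx":-38,"ty":22,"fingers":1},
    {"tx":-38,"ty":22,"fingers":1},
    {"tx":-38,"ty":22,"fingers":1},
    {"tx":-38,"ty":22,"fingers":1},
    {"tx":-38,"ty":22,"fingers":1},
    {"tx":-38,"ty":22,"fingers":1},
    {"tx":-38,"ty":22,"fingers":1},
    {"tx":-38,"ty":22,"fingers":1}
  ]
}}

```text
invalid input
```

Request:
{"method": "carry_out", "body": {
  "increments": [
    {"ax":0,"ay":0,"az":7,"tx":0,"ty":0,"tz":0,"fingers":1},
    {"ax":0,"ay":0,"az":7,"tx":0,"ty":0,"tz":0,"fingers":1},
    {"ax":0,"ay":0,"az":7,"tx":0,"ty":0,"tz":0,"fingers":1},
    {"ax":0,"ay":0,"az":7,"tx":0,"ty":0,"tz":0,"fingers":1},
    {"ax":0,"ay":0,"az":7,"tx":0,"ty":0,"tz":0,"fingers":1},
    {"ax":0,"ay":0,"az":7,"tx":0,"ty":0,"tz":0,"fingers":1},
    {"ax":0,"ay":0,"az":7,"tx":0,"ty":0,"tz":0,"fingers":1},
    {"ax":0,"ay":0,"az":7,"tx":0,"ty":0,"tz":0,"fingers":1},
    {"ax":0,"ay":0,"az":7,"tx":0,"ty":0,"tz":0,"fingers":1},
    {"ax":0,"ay":0,"az":5,"tx":0,"ty":0,"tz":0,"fingers":1}
  ]
}}

```text
t: 0.93
ee_pos: [204.7, 510.2, 247.8]
tool_rot: [[0.004, 1.0, -0.001], [1.0, -0.004, -0.001], [-0.001, -0.001, -1.0]]
ft_force: [0.6, 0.4, 0.1]
gripper_width: -0.1
grasp_force: 0.0
```

Request:
{"method": "carry_out", "body": {
  "increments": [
    {"ax":0,"ay":0,"az":0,"tx":-35,"ty":18,"tz":0,"fingers":1},
    {"ax":0,"ay":0,"az":0,"tx":-35,"ty":18,"tz":0,"fingers":1},
    {"ax":0,"ay":0,"az":0,"tx":-35,"ty":18,"tz":0,"fingers":1},
    {"ax":0,"ay":0,"az":0,"tx":-35,"ty":18,"tz":0,"fingers":1},
    {"ax":0,"ay":0,"az":0,"tx":-35,"ty":18,"tz":0,"fingers":1},
    {"ax":0,"ay":0,"az":0,"tx":-35,"ty":18,"tz":0,"fingers":1},
    {"ax":0,"ay":0,"az":0,"tx":-35,"ty":18,"tz":0,"fingers":1},
    {"ax":0,"ay":0,"az":0,"tx":-35,"ty":18,"tz":0,"fingers":1},
    {"ax":0,"ay":0,"az":0,"tx":-35,"ty":18,"tz":0,"fingers":1},
    {"ax":0,"ay":0,"az":0,"tx":-35,"ty":18,"tz":0,"fingers":1}
  ]
}}

```text
t: 1.77
ee_pos: [385.8, 159.0, 248.2]
tool_rot: [[-0.002, 1.0, -0.0], [1.0, 0.002, 0.0], [0.0, -0.0, -1.0]]
ft_force: [0.8, 0.1, -0.3]
gripper_width: 0.1
grasp_force: 0.0
```

Request:
{"method": "carry_out", "body": {
  "increments": [
    {"ax":0,"ay":0,"az":0,"tx":-35,"ty":20,"tz":0,"fingers":1},
    {"ax":0,"ay":0,"az":0,"tx":-35,"ty":20,"tz":0,"fingers":1},
    {"ax":0,"ay":0,"az":6.4,"tx":0,"ty":0,"tz":38,"fingers":1},
    {"ax":0,"ay":0,"az":6.4,"tx":0,"ty":0,"tz":38,"fingers":1},
    {"ax":0,"ay":0,"az":0,"tx":0,"ty":0,"tz":38,"fingers":1},
    {"ax":0,"ay":0,"az":0,"tx":0,"ty":0,"tz":38,"fingers":1},
    {"ax":0,"ay":0,"az":0,"tx":0,"ty":0,"tz":30,"fingers":1},
    {"ax":0,"ay":0,"az":0,"tx":0,"ty":0,"tz":0,"fingers":1}
  ]
}}

```text
t: 2.43
ee_pos: [421.1, 90.8, 61.3]
tool_rot: [[0.22, 0.975, -0.012], [0.975, -0.22, 0.001], [-0.002, -0.011, -1.0]]
ft_force: [-0.5, 0.1, 0.1]
gripper_width: -0.3
grasp_force: 0.0
```

Request:
{"method": "carry_out", "body": {
  "increments": [
    {"ax":0,"ay":0,"az":0,"tx":0,"ty":0,"tz":20,"fingers":1},
    {"ax":0,"ay":0,"az":0,"tx":0,"ty":0,"tz":15,"fingers":1},
    {"ax":0,"ay":0,"az":0,"tx":0,"ty":0,"tz":0,"fingers":1},
    {"ax":0,"ay":0,"az":0,"tx":0,"ty":0,"tz":0,"fingers":1}
  ]
}}

```text
t: 2.77
ee_pos: [426.1, 90.9, 32.1]
tool_rot: [[0.219, 0.976, -0.0], [0.976, -0.219, 0.0], [-0.0, -0.0, -1.0]]
ft_force: [0.3, 0.1, -0.1]
gripper_width: -0.6
grasp_force: 0.0
```

Request:
{"method": "carry_out", "body": {
  "increments": [
    {"ax":0,"ay":0,"az":0,"tx":0,"ty":0,"tz":9,"fingers":1},
    {"ax":0,"ay":0,"az":0,"tx":-8,"ty":0,"tz":0,"fingers":1},
    {"ax":0,"ay":0,"az":0,"tx":-8,"ty":0,"tz":0,"fingers":1},
    {"ax":0,"ay":0,"az":0,"tx":-10,"ty":0,"tz":0,"fingers":1},
    {"ax":0,"ay":0,"az":0,"tx":-10,"ty":0,"tz":0,"fingers":1},
    {"ax":0,"ay":0,"az":0,"tx":-12,"ty":0,"tz":0,"fingers":1},
    {"ax":0,"ay":0,"az":0,"tx":-12,"ty":0,"tz":0,"fingers":1},
    {"ax":0,"ay":0,"az":0,"tx":-12,"ty":0,"tz":0,"fingers":1},
    {"ax":0,"ay":0,"az":0,"tx":-12,"ty":0,"tz":0,"fingers":1},
    {"ax":0,"ay":0,"az":0,"tx":-12,"ty":0,"tz":0,"fingers":1}
  ]
}}

```text
t: 3.6
ee_pos: [404.5, -4.2, 22.7]
tool_rot: [[0.22, 0.975, 0.001], [0.975, -0.22, -0.0], [0.0, 0.001, -1.0]]
ft_force: [0.2, 1.0, 0.4]
gripper_width: 0.2
grasp_force: 0.5
```

Run:
```python
from h import *
c=manip.capture("side"); m,W=blocks(c)
for b in blobs(c,m,30,30): print(b)
c=manip.capture("top"); m,W=blocks(c)
for b in blobs(c,m,30,30): print(b)
print(manip.observe()["ee_pos"])
cv2.imwrite("pics/s1.png",c["image"][:,:,::-1])
```

```text
([397.4, -31.7], [32.9, 48.1], 167.1)
([556.5, 6.4], [34.1, 48.9], 147.2)
([498.5, 20.7], [30.3, 50.8], 25.9)
([499.8, 23.6], [29.7, 50.5], 26.7)
([557.7, 10.7], [30.4, 50.3], 147.2)
[404.58232031  -4.6382166   22.63674857]
```

Request:
{"method": "carry_out", "body": {
  "increments": [
    {"ax":0,"ay":0,"az":0,"tx":-12,"ty":0,"tz":0,"fingers":1},
    {"ax":0,"ay":0,"az":0,"tx":-12,"ty":0,"tz":0,"fingers":1},
    {"ax":0,"ay":0,"az":0,"tx":-12,"ty":0,"tz":0,"fingers":1},
    {"ax":0,"ay":0,"az":0,"tx":-12,"ty":0,"tz":0,"fingers":1},
    {"ax":0,"ay":0,"az":0,"tx":-12,"ty":0,"tz":0,"fingers":1},
    {"ax":0,"ay":0,"az":0,"tx":-12,"ty":0,"tz":0,"fingers":1},
    {"ax":0,"ay":0,"az":0,"tx":-12,"ty":0,"tz":0,"fingers":1},
    {"ax":0,"ay":0,"az":0,"tx":-12,"ty":0,"tz":0,"fingers":1},
    {"ax":0,"ay":0,"az":0,"tx":-12,"ty":0,"tz":0,"fingers":1},
    {"ax":0,"ay":0,"az":0,"tx":-12,"ty":0,"tz":0,"fingers":1}
  ]
}}

```text
t: 4.53
ee_pos: [378.2, -120.2, 22.5]
tool_rot: [[0.22, 0.976, 0.0], [0.976, -0.22, 0.0], [0.0, 0.0, -1.0]]
ft_force: [1.5, 1.3, 0.8]
gripper_width: -0.1
grasp_force: 0.4
```

Request:
{"method": "carry_out", "body": {
  "increments": [
    {"ax":0,"ay":0,"az":0,"tx":-12,"ty":0,"tz":0,"fingers":1},
    {"ax":0,"ay":0,"az":0,"tx":-12,"ty":0,"tz":0,"fingers":1},
    {"ax":0,"ay":0,"az":0,"tx":-12,"ty":0,"tz":0,"fingers":1},
    {"ax":0,"ay":0,"az":0,"tx":-10,"ty":0,"tz":0,"fingers":1},
    {"ax":0,"ay":0,"az":0,"tx":-7,"ty":0,"tz":0,"fingers":1},
    {"ax":0,"ay":0,"az":0,"tx":-4,"ty":0,"tz":0,"fingers":1},
    {"ax":0,"ay":0,"az":0,"tx":0,"ty":0,"tz":0,"fingers":1},
    {"ax":0,"ay":0,"az":0,"tx":15,"ty":0,"tz":0,"fingers":1},
    {"ax":0,"ay":0,"az":0,"tx":0,"ty":0,"tz":-40,"fingers":1},
    {"ax":0,"ay":0,"az":0,"tx":0,"ty":0,"tz":-40,"fingers":1}
  ]
}}

```text
t: 5.37
ee_pos: [367.1, -158.3, 100.9]
tool_rot: [[0.219, 0.976, -0.007], [0.976, -0.219, 0.006], [0.004, -0.008, -1.0]]
ft_force: [1.3, -1.6, -0.2]
gripper_width: 0.3
grasp_force: 0.0
```

Request:
{"method": "carry_out", "body": {
  "increments": [
    {"ax":0,"ay":0,"az":-6.4,"tx":0,"ty":0,"tz":0,"fingers":1},
    {"ax":0,"ay":0,"az":-6.4,"tx":0,"ty":0,"tz":0,"fingers":1},
    {"ax":0,"ay":0,"az":0,"tx":34,"ty":18,"tz":0,"fingers":1},
    {"ax":0,"ay":0,"az":0,"tx":34,"ty":18,"tz":0,"fingers":1},
    {"ax":0,"ay":0,"az":0,"tx":34,"ty":18,"tz":0,"fingers":1},
    {"ax":0,"ay":0,"az":0,"tx":34,"ty":18,"tz":0,"fingers":1},
    {"ax":0,"ay":0,"az":0,"tx":34,"ty":18,"tz":0,"fingers":1},
    {"ax":0,"ay":0,"az":0,"tx":34,"ty":18,"tz":0,"fingers":1},
    {"ax":0,"ay":0,"az":0,"tx":34,"ty":18,"tz":0,"fingers":1},
    {"ax":0,"ay":0,"az":0,"tx":0,"ty":0,"tz":0,"fingers":1}
  ]
}}

```text
t: 6.2
ee_pos: [497.1, 83.2, 102.6]
tool_rot: [[-0.007, 1.0, 0.003], [1.0, 0.007, 0.002], [0.002, 0.003, -1.0]]
ft_force: [-0.2, -0.3, 0.3]
gripper_width: 0.1
grasp_force: 0.0
```

Run:
```python
from h import *
for n in("side","top"):
    c=manip.capture(n); m,W=blocks(c)
    for b in blobs(c,m,30,30): print(n,b)
print(manip.observe()["ee_pos"])
```

```text
side ([556.6, 6.6], [33.4, 48.9], 147.2)
side ([498.9, 20.9], [30.3, 50.0], 25.9)
top ([361.1, -199.4], [31.0, 49.6], 166.9)
top ([499.4, 23.0], [29.5, 49.1], 25.2)
top ([557.7, 10.6], [29.8, 50.2], 147.1)
[494.36724984  79.25904925 101.92398666]
```

Request:
{"method": "carry_out", "body": {
  "increments": [
    {"ax":0,"ay":0,"az":0,"tx":0,"ty":3,"tz":30,"fingers":1},
    {"ax":0,"ay":0,"az":0,"tx":0,"ty":0,"tz":30,"fingers":1},
    {"ax":0,"ay":0,"az":0,"tx":0,"ty":0,"tz":19,"fingers":1},
    {"ax":0,"ay":0,"az":0,"tx":-7,"ty":0,"tz":0,"fingers":1},
    {"ax":0,"ay":0,"az":0,"tx":-8,"ty":0,"tz":0,"fingers":1},
    {"ax":0,"ay":0,"az":0,"tx":-8,"ty":0,"tz":0,"fingers":1},
    {"ax":0,"ay":0,"az":0,"tx":-8,"ty":0,"tz":0,"fingers":1},
    {"ax":0,"ay":0,"az":0,"tx":-8,"ty":0,"tz":0,"fingers":1},
    {"ax":0,"ay":0,"az":0,"tx":-8,"ty":0,"tz":0,"fingers":1},
    {"ax":0,"ay":0,"az":0,"tx":-8,"ty":0,"tz":0,"fingers":1}
  ]
}}

```text
t: 7.13
ee_pos: [498.4, 21.3, 24.2]
tool_rot: [[-0.002, 1.0, 0.002], [1.0, 0.002, -0.0], [-0.0, 0.002, -1.0]]
ft_force: [0.4, 1.2, 0.3]
gripper_width: -0.0
grasp_force: 0.4
```

Run:
```python
from h import *
for n in("side","top"):
    c=manip.capture(n); m,W=blocks(c)
    for b in blobs(c,m,30,30): print(n,b)
print(manip.observe()["ee_pos"])
```

```text
side ([494.8, -8.6], [32.7, 51.1], 10.0)
side ([556.6, 6.6], [33.4, 48.9], 147.2)
top ([361.0, -199.4], [30.9, 49.6], 166.6)
[498.25159029  20.98619642  23.80051933]
```

Request:
{"method": "carry_out", "body": {
  "increments": [
    {"ax":0,"ay":0,"az":0,"tx":-10,"ty":0,"tz":0,"fingers":1},
    {"ax":0,"ay":0,"az":0,"tx":-10,"ty":0,"tz":0,"fingers":1},
    {"ax":0,"ay":0,"az":0,"tx":-10,"ty":0,"tz":0,"fingers":1},
    {"ax":0,"ay":0,"az":0,"tx":-12,"ty":0,"tz":0,"fingers":1},
    {"ax":0,"ay":0,"az":0,"tx":-12,"ty":0,"tz":0,"fingers":1},
    {"ax":0,"ay":0,"az":0,"tx":-12,"ty":0,"tz":0,"fingers":1},
    {"ax":0,"ay":0,"az":0,"tx":-12,"ty":0,"tz":0,"fingers":1},
    {"ax":0,"ay":0,"az":0,"tx":-12,"ty":0,"tz":0,"fingers":1}
  ]
}}

```text
t: 7.9
ee_pos: [497.9, -69.0, 23.3]
tool_rot: [[-0.002, 1.0, -0.0], [1.0, 0.002, 0.0], [0.0, -0.0, -1.0]]
ft_force: [-0.1, 1.4, 0.8]
gripper_width: 0.3
grasp_force: 0.5
```

Run:
```python
from h import *
for n in("side","top"):
    c=manip.capture(n); m,W=blocks(c)
    for b in blobs(c,m,30,30): print(n,b)
print(manip.observe()["ee_pos"])
```

```text
side ([492.3, -98.5], [35.2, 50.1], 178.4)
top ([358.3, -210.4], [8.6, 49.1], 167.9)
top ([557.7, 10.7], [30.4, 50.3], 147.2)
[498.40195969 -69.87904147  23.34474458]
```

Request:
{"method": "carry_out", "body": {
  "increments": [
    {"ax":0,"ay":0,"az":0,"tx":-12,"ty":0,"tz":0,"fingers":1},
    {"ax":0,"ay":0,"az":0,"tx":-12,"ty":0,"tz":0,"fingers":1},
    {"ax":0,"ay":0,"az":0,"tx":-12,"ty":0,"tz":0,"fingers":1},
    {"ax":0,"ay":0,"az":0,"tx":-12,"ty":0,"tz":0,"fingers":1},
    {"ax":0,"ay":0,"az":0,"tx":-12,"ty":0,"tz":0,"fingers":1},
    {"ax":0,"ay":0,"az":0,"tx":-12,"ty":0,"tz":0,"fingers":1},
    {"ax":0,"ay":0,"az":0,"tx":-12,"ty":0,"tz":0,"fingers":1},
    {"ax":0,"ay":0,"az":0,"tx":-12,"ty":0,"tz":0,"fingers":1},
    {"ax":0,"ay":0,"az":0,"tx":-7,"ty":0,"tz":0,"fingers":1},
    {"ax":0,"ay":0,"az":0,"tx":-4,"ty":0,"tz":0,"fingers":1}
  ]
}}

```text
t: 8.83
ee_pos: [498.3, -176.0, 23.3]
tool_rot: [[-0.001, 1.0, 0.0], [1.0, 0.001, -0.0], [-0.0, 0.0, -1.0]]
ft_force: [-0.2, 1.9, 1.1]
gripper_width: -0.1
grasp_force: 0.6
```

Request:
{"method": "carry_out", "body": {
  "increments": [
    {"ax":0,"ay":0,"az":0,"tx":0,"ty":0,"tz":0,"fingers":1},
    {"ax":0,"ay":0,"az":0,"tx":15,"ty":0,"tz":0,"fingers":1},
    {"ax":0,"ay":0,"az":0,"tx":0,"ty":0,"tz":-40,"fingers":1},
    {"ax":0,"ay":0,"az":0,"tx":0,"ty":0,"tz":-40,"fingers":1},
    {"ax":0,"ay":0,"az":0,"tx":38,"ty":14,"tz":0,"fingers":1},
    {"ax":0,"ay":0,"az":0,"tx":38,"ty":14,"tz":0,"fingers":1},
    {"ax":0,"ay":0,"az":0,"tx":38,"ty":14,"tz":0,"fingers":1},
    {"ax":0,"ay":0,"az":0,"tx":38,"ty":14,"tz":0,"fingers":1},
    {"ax":0,"ay":0,"az":0,"tx":38,"ty":14,"tz":0,"fingers":1},
    {"ax":0,"ay":0,"az":0,"tx":30,"ty":14,"tz":0,"fingers":1}
  ]
}}

```text
t: 9.67
ee_pos: [581.5, 64.2, 103.5]
tool_rot: [[-0.004, 1.0, -0.0], [1.0, 0.004, 0.001], [0.001, -0.0, -1.0]]
ft_force: [0.1, -0.4, 1.2]
gripper_width: -0.1
grasp_force: 0.0
```

Run:
```python
from h import *
for n in("side","top"):
    c=manip.capture(n); m,W=blocks(c)
    for b in blobs(c,m,30,30): print(n,b)
    cv2.imwrite(f"pics/{n}2.png",c["image"][:,:,::-1])
print(manip.observe()["ee_pos"])
```

```text
side ([492.5, -204.3], [31.1, 49.7], 179.7)
side ([557.3, 7.7], [30.9, 48.9], 147.2)
top ([361.1, -199.4], [31.0, 49.6], 166.9)
top ([494.3, -199.5], [31.9, 48.3], 178.5)
top ([556.8, 1.4], [26.4, 54.0], 174.2)
[582.87955959  65.84394361 103.45983492]
```

View pics/top2.png

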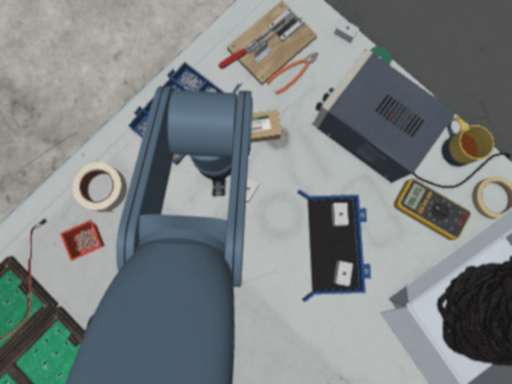

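A and B are inside the fence, at (340,215) and (343,273) in the picture, and C waits near (250,190). I'll turn the tool square to C's rear face and push it along that face's normal, towards (424,-200).

Request:
{"method": "carry_out", "body": {
  "increments": [
    {"ax":0,"ay":0,"az":6.6,"tx":0,"ty":0,"tz":0,"fingers":1},
    {"ax":0,"ay":0,"az":6.6,"tx":0,"ty":0,"tz":0,"fingers":1},
    {"ax":0,"ay":0,"az":6.6,"tx":0,"ty":0,"tz":0,"fingers":1},
    {"ax":0,"ay":0,"az":6.6,"tx":0,"ty":0,"tz":0,"fingers":1},
    {"ax":0,"ay":0,"az":6.4,"tx":0,"ty":0,"tz":0,"fingers":1},
    {"ax":0,"ay":0,"az":0,"tx":0,"ty":9,"tz":30,"fingers":1},
    {"ax":0,"ay":0,"az":0,"tx":0,"ty":0,"tz":30,"fingers":1},
    {"ax":0,"ay":0,"az":0,"tx":0,"ty":0,"tz":20,"fingers":1},
    {"ax":0,"ay":0,"az":0,"tx":-10,"ty":0,"tz":0,"fingers":1},
    {"ax":0,"ay":0,"az":0,"tx":-10,"ty":0,"tz":0,"fingers":1}
  ]
}}

```text
t: 10.6
ee_pos: [576.8, 38.5, 22.4]
tool_rot: [[0.539, 0.842, -0.003], [0.842, -0.539, 0.0], [-0.002, -0.003, -1.0]]
ft_force: [0.9, 0.5, 0.6]
gripper_width: 0.2
grasp_force: 0.0
```

Request:
{"method": "carry_out", "body": {
  "increments": [
    {"ax":0,"ay":0,"az":0,"tx":-10,"ty":0,"tz":0,"fingers":1},
    {"ax":0,"ay":0,"az":0,"tx":-10,"ty":0,"tz":0,"fingers":1},
    {"ax":0,"ay":0,"az":0,"tx":-10,"ty":0,"tz":0,"fingers":1},
    {"ax":0,"ay":0,"az":0,"tx":-10,"ty":0,"tz":0,"fingers":1},
    {"ax":0,"ay":0,"az":0,"tx":-12,"ty":0,"tz":0,"fingers":1},
    {"ax":0,"ay":0,"az":0,"tx":-12,"ty":0,"tz":0,"fingers":1},
    {"ax":0,"ay":0,"az":0,"tx":-12,"ty":0,"tz":0,"fingers":1},
    {"ax":0,"ay":0,"az":0,"tx":-12,"ty":0,"tz":0,"fingers":1},
    {"ax":0,"ay":0,"az":0,"tx":-12,"ty":0,"tz":0,"fingers":1},
    {"ax":0,"ay":0,"az":0,"tx":-12,"ty":0,"tz":0,"fingers":1}
  ]
}}

```text
t: 11.43
ee_pos: [517.3, -56.4, 23.3]
tool_rot: [[0.54, 0.842, -0.0], [0.842, -0.54, 0.0], [-0.0, -0.0, -1.0]]
ft_force: [0.1, 0.9, 0.6]
gripper_width: 0.4
grasp_force: 0.4
```

Run:
```python
from h import *
for n in("side","top"):
    c=manip.capture(n); m,W=blocks(c)
    for b in blobs(c,m,30,30): print(n,b)
print(manip.observe()["ee_pos"])
```

```text
side ([492.5, -204.6], [31.5, 49.7], 179.7)
side ([500.4, -79.5], [34.7, 51.5], 155.2)
top ([360.8, -199.5], [30.6, 49.2], 166.9)
top ([481.7, -73.3], [16.8, 32.8], 97.9)
top ([494.1, -207.3], [16.2, 48.8], 176.5)
[516.78012625 -56.86771633  23.1384356 ]
```

Request:
{"method": "carry_out", "body": {
  "increments": [
    {"ax":0,"ay":0,"az":0,"tx":-12,"ty":0,"tz":0,"fingers":1},
    {"ax":0,"ay":0,"az":0,"tx":-12,"ty":0,"tz":0,"fingers":1},
    {"ax":0,"ay":0,"az":0,"tx":-12,"ty":0,"tz":0,"fingers":1},
    {"ax":0,"ay":0,"az":0,"tx":-12,"ty":0,"tz":0,"fingers":1},
    {"ax":0,"ay":0,"az":0,"tx":-12,"ty":0,"tz":0,"fingers":1},
    {"ax":0,"ay":0,"az":0,"tx":-12,"ty":0,"tz":0,"fingers":1},
    {"ax":0,"ay":0,"az":0,"tx":-12,"ty":0,"tz":0,"fingers":1},
    {"ax":0,"ay":0,"az":0,"tx":-12,"ty":0,"tz":0,"fingers":1},
    {"ax":0,"ay":0,"az":0,"tx":-12,"ty":0,"tz":0,"fingers":1}
  ]
}}

```text
t: 12.28
ee_pos: [458.9, -147.3, 23.3]
tool_rot: [[0.54, 0.842, -0.0], [0.842, -0.54, 0.0], [-0.0, -0.0, -1.0]]
ft_force: [-0.4, 0.4, -0.7]
gripper_width: -0.2
grasp_force: 0.2
```

Request:
{"method": "carry_out", "body": {
  "increments": [
    {"ax":0,"ay":0,"az":0,"tx":-12,"ty":0,"tz":0,"fingers":1},
    {"ax":0,"ay":0,"az":0,"tx":-10,"ty":0,"tz":0,"fingers":1},
    {"ax":0,"ay":0,"az":0,"tx":-7,"ty":0,"tz":0,"fingers":1},
    {"ax":0,"ay":0,"az":0,"tx":-4,"ty":0,"tz":0,"fingers":1},
    {"ax":0,"ay":0,"az":0,"tx":0,"ty":0,"tz":0,"fingers":1},
    {"ax":0,"ay":0,"az":0,"tx":15,"ty":0,"tz":0,"fingers":1},
    {"ax":0,"ay":0,"az":0,"tx":0,"ty":0,"tz":-40,"fingers":1},
    {"ax":0,"ay":0,"az":0,"tx":0,"ty":0,"tz":-40,"fingers":1},
    {"ax":0,"ay":0,"az":0,"tx":0,"ty":0,"tz":-40,"fingers":1}
  ]
}}

```text
t: 13.03
ee_pos: [449.5, -160.3, 143.9]
tool_rot: [[0.539, 0.842, -0.003], [0.842, -0.539, 0.002], [0.0, -0.003, -1.0]]
ft_force: [0.4, -1.2, -0.1]
gripper_width: -0.0
grasp_force: 0.0
```

Request:
{"method": "carry_out", "body": {
  "increments": [
    {"ax":0,"ay":0,"az":0,"tx":38,"ty":0,"tz":-10,"fingers":1},
    {"ax":0,"ay":0,"az":0,"tx":38,"ty":0,"tz":-10,"fingers":1},
    {"ax":0,"ay":0,"az":0,"tx":38,"ty":0,"tz":-10,"fingers":1},
    {"ax":0,"ay":0,"az":0,"tx":38,"ty":0,"tz":-10,"fingers":1},
    {"ax":0,"ay":0,"az":0,"tx":38,"ty":0,"tz":-10,"fingers":1},
    {"ax":0,"ay":0,"az":0,"tx":38,"ty":0,"tz":-10,"fingers":1},
    {"ax":0,"ay":0,"az":0,"tx":38,"ty":0,"tz":0,"fingers":1}
  ]
}}

```text
t: 13.62
ee_pos: [595.3, 64.9, 205.7]
tool_rot: [[0.539, 0.842, 0.004], [0.842, -0.539, -0.0], [0.002, 0.003, -1.0]]
ft_force: [1.1, -1.7, 0.8]
gripper_width: 0.1
grasp_force: 0.0
```

Run:
```python
from h import *
for n in("side","top"):
    c=manip.capture(n); m,W=blocks(c)
    for b in blobs(c,m,30,30): print(n,b)
    cv2.imwrite(f"pics/{n}3.png",c["image"][:,:,::-1])
    h=cv2.cvtColor(c["image"],cv2.COLOR_RGB2HSV)
    roi=(W[...,0]>150)&(W[...,0]<800)&(W[...,1]>-260)&(W[...,1]<300)
    if n=="top": print("tall",blobs(c,(W[...,2]>36)&(W[...,2]<50)&roi,42,100),"black",blobs(c,(h[...,2]<70)&roi,0,100))
    if n=="side": print("spool",blobs(c,(h[...,0]>60)&(h[...,0]<95)&(h[...,1]>100)&(W[...,2]>20)&roi,46,100))
print(manip.observe()["ee_pos"])
```

```text
side ([425.4, -196.5], [27.2, 48.3], 145.1)
side ([492.5, -204.3], [31.1, 49.7], 179.7)
spool [([426.4, 195.5], [54.2, 55.3], 119.9)]
top ([361.1, -199.2], [31.3, 49.5], 167.2)
top ([426.4, -193.3], [30.8, 50.6], 147.0)
top ([494.3, -199.5], [31.8, 48.3], 178.5)
tall [([708.1, -25.5], [61.4, 83.0], 97.1)] black [([248.0, 67.9], [19.4, 213.1], 3.1), ([427.0, -188.0], [111.9, 211.4], 0.0), ([628.7, 102.7], [64.9, 77.1], 92.5), ([693.0, 97.2], [53.0, 89.5], 112.6), ([684.2, -234.2], [48.8, 147.7], 51.1), ([715.4, 240.0], [97.8, 459.6], 170.9)]
[595.87813485  67.77445347 203.6320179 ]
```

View pics/top3.png

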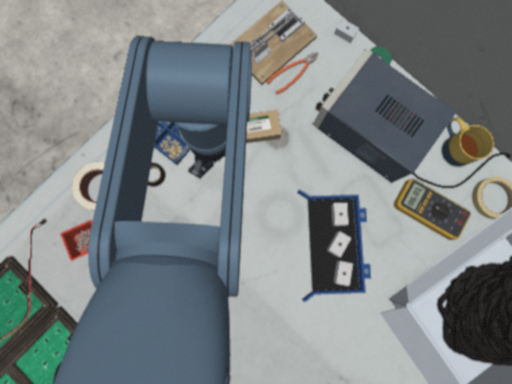

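View pics/side3.png

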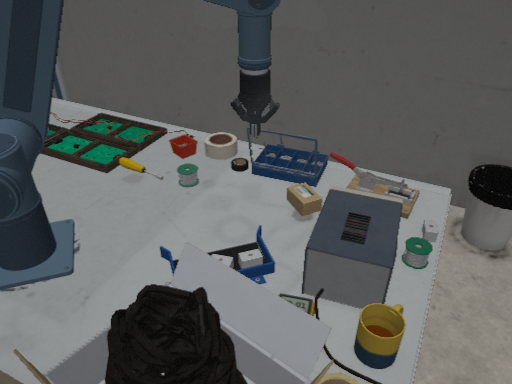

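The top view shows all three blocks flat inside the fence, at (340,215), (340,244) and (343,273). The nearest corner is about 35 mm behind the front. In the side view the spool, tape and carton stand where they were, and the arm is clear of everything.

```bash
python3 -c "
from station import manip; print(manip.hand_in())"
```

```text
the job is handed in; nothing more can be done
None
```

All three spacer blocks were pushed flat into the blue fence, the nearest corner about 35 mm behind its open front; the spool, tape and carton were left in place, and the job is handed in at about 14 s.

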